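Slide a loaded tasting board up onto the presentation deck

TASK

Slide the tasting board with its three bonbons up over the step onto the presentation deck and between the guide rails: first let its front end rest on the deck while its rear end still rests on the worktop, then bring the rear up, never lifting the board clear into the air. Push it gently, without ramming, until its front end is snug against the stop pad with the little sprung pin pressed in, then let go. The bonbons must stay upright on the board, and the gift box, sweet tin and stamp beside it stay where they are.

Things in the scene. Friction and masses are not known exactly. Their poses are not given: they have to be found in the camera images.
- board: Walnut tasting board, plain slab 68 x 200 x 13 mm (x, y, z), 0.15 to 0.31 kg, flat on the worktop. Origin: centre of its underside; +y is its front end. It is turned and offset a little from the deck's line. Bonbons stand on y from -10 to +92 mm; the bare rear is gripped across the 68 mm width, best 45 to 60 mm behind the centre, so that fingers stay clear of the rails when home.
- board_nose (a point): middle of the lower edge of the board's front end, 100 mm ahead (+y) of the board's origin
- board_tail (a point): middle of the lower edge of the board's rear end, 100 mm behind (-y) the board's origin
- deck: Presentation deck: fixed wooden slab 110 x 250 x 8 mm (x, y, z) on the worktop, so its top is a step of 8 mm. Origin: centre of its underside. The board goes in along the deck's +y, from the open end at y = -125 mm (square edge), until it meets the stop. Home, its whole underside is on the deck. Sliding it takes 1 to 4 N if not pressed down; a push of 8 to 10 N seats it; over 25 N is ramming.
- deck_entry (a point): middle of the deck's upper step edge at its open end: 125 mm before (-y of) the deck's origin and 8 mm above the worktop
- rail_mouth (a point): middle of the mouth between the guide rails, on the deck's top (deck y = -6 mm). The two dark wooden rails are 18 mm high above the deck top and 73 mm apart (inside faces at deck x = +-36.5 mm) from deck y = 21 to 125 mm; before that they flare to about 80 mm apart at the mouth.
- bumper (a joint): sprung pin, 9 mm thick, standing 8 mm out of the stop pad's face toward the open end: 0 = out, 0.008 m = flush. Too weak (0.4 N) to feel. The stop is clamped across the rails; its pad face is at an unmeasured deck y from 80 to 120 mm: find it by feel. The pad (69 mm wide, 20 mm high) is damped rubber: gives 1 mm per 2.5 N, at most 8 mm, and creeps back when relieved.
- bonbon_a: chocolate bonbon, dome about 24 mm wide, 17 mm high, standing loose on the board 5 mm ahead of its centre; origin at the centre of its underside
- bonbon_b: pale rounded-square bonbon, 22 mm wide, 16 mm high, loose on the board 42 mm ahead of its centre; origin at the centre of its underside
- bonbon_c: dark dome bonbon, 24 mm wide, 17 mm high, loose on the board 78 mm ahead of its centre; origin at the centre of its underside
- gift_box: bystander: kraft gift box 62 x 100 x 30 mm on the worktop beyond the board, away from the robot; origin at the centre of its underside
- sweet_tin: bystander: round sweet tin, 65 mm diameter, 40 mm high, on the worktop beyond the board, away from the robot; origin at the centre of its underside
- stamp: bystander: wooden hand stamp 32 x 44 x 65 mm on the worktop behind the rear end of the board, to the robot's right; origin at the centre of its underside

How it is judged:
On the way, in this order (a step that is already met when the one before it is completed fails the run):
1. the board bridges the step: its front end is over the deck by 10 mm or more and rests on it, while its rear edge is still down on the worktop (within 4 mm) (y of board_nose in the frame of deck_entry above 0.01 m and height (world z) of board_tail below 0.004 m and contact force between board and deck above 0.15 N), for 0.15 s.
2. the rear end has been raised to deck level: the board is level (within 0.05 rad) and its front end is between the rails (z of board_tail in the frame of deck above 0.005 m and y of board_nose in the frame of deck above 0.02 m and angle between board's own z axis and vertical below 0.05 rad), for 0.1 s.
At the end, for the whole second after the job is handed in: The board lies flat on the deck (both ends within 2.5 mm of deck height) between the rails, in line within 0.06 rad, at rest, snug against the stop pad so that the pin is pressed in more than 5.5 of its 8 mm; the three bonbons stand upright on the board (within 0.4 rad) (value of joint bumper above 0.0055 m and z of board_tail in the frame of deck between 0.006 and 0.0105 m and z of board_nose in the frame of deck between 0.006 and 0.0105 m and angle between the y axis of board and the y axis of deck, either way round below 0.06 rad and linear speed of board below 0.01 m/s and z of bonbon_a in the frame of board between 0.008 and 0.019 m and angle between each of bonbon_a, bonbon_b, bonbon_c's own z axis and vertical below 0.4 rad and z of bonbon_b in the frame of board between 0.008 and 0.019 m and z of bonbon_c in the frame of board between 0.008 and 0.019 m); the robot touches nothing.
It fails at once if the board is rammed: more than 25 N between the board and the deck, its rails or its stop (contact force between board and deck above 25 N).
It fails at once if the board is lifted clear: both ends more than 22 mm above the worktop (height (world z) of each of board_tail, board_nose above 0.022 m).
It fails at once if the board is tipped by more than 0.25 rad (angle between board's own z axis and vertical above 0.25 rad).
It fails at once if a bonbon topples or leaves the board (angle between any of bonbon_a, bonbon_b, bonbon_c's own z axis and vertical above 0.6 rad or z of any of bonbon_a, bonbon_b, bonbon_c in the frame of board below 0.004 m).
It fails at once if the gift box, sweet tin or stamp is moved by more than 20 mm (distance of any of gift_box, sweet_tin, stamp from where it was at the start of the episode above 0.02 m).
It also fails if it takes over 51 s, if anything falls off the work surface, if the arm or the gripper's body presses on something with over 40 N, if the wrist force passes 120 N, or if a joint passes its speed limit or range.

ROBOT

A 6-joint arm with a two-finger parallel gripper is mounted at the origin on a cart in front of the work surface, level with it; the furniture and walls round the work are solid. World frame = base frame: x ahead of the robot, y to its left, z up, the work surface at z = 0. Lengths are in m, angles in rad, forces in N, time in s.
With the tool pointing down it reaches from about 0.35 to 0.925 m from the base axis. Payload 6.4 kg.
Tool frame: the origin (TCP) lies at the very end of the fingers, on their centre line; the grasp point (between the pads) lies 19 mm behind it (manip.pinch_z is the distance from the TCP to the grasp point, in m); z points along the fingers, y is the line along which they close (so a half turn about z gives the same grasp; the last joint's range is limited). The gripper opens to 94 mm and grips with 3 to 60 N. Pads are 16 mm wide; open, the fingers measure 119 mm over their backs; the gripper's body (75 mm by 177 mm) begins 78 mm behind the grasp point.
Start: joints at [-1.352, 0.245, 1.558, -0, 1.339, -0.174], TCP at [0.249, -0.601, 0.205] pointing down, gripper open.
Joint ranges: [-3.13, 3.13], [-1.02, 2.26], [0.13, 2.54], [-0.95, 4.09], [0.21, 2.88], [-2.74, 2.74]. Speed limits (rad/s): [2.57, 2.57, 3.14, 3.14, 3.14, 3.14].

INTERFACE

Orientations are given as a unit quaternion [x, y, z, w].
In Python, from workcell import manip gives the robot as it stands. The module is installed in compiled form; this text tells all that it offers.
- The arm moves only by the shell command python3 -m pendant 'ROWS' [FORCE]. ROWS is JSON, a list of rows, each an object with "xyz": the shift along the tool's x, y, z normalised to -1 to 1, where 1 is 0.025 m, a list of three; "roll": the turn about the tool's z normalised to -1 to 1, where 1 is 6 degrees; "jaw": the gripper command: -1 is fully open, 1 is shut, values between are in proportion. In form: [{"xyz": [tx, ty, tz], "roll": roll, "jaw": jaw}, ...]. A call has 1 to 20 rows; each row shifts and turns the commanded pose from where the row before left it, along the tool's axes as they then stand; what a row does not reach is not made up. A row lasts 1/12 s, in which the tool goes at most 41.7 mm and 7.16 degrees, less where a joint would pass 70% of its speed; a pose out of reach is approached as far as the arm can. A call with a number of a shift or a turn outside -1 to 1 is refused whole. A call with a gripper value outside its range is refused whole. The fingers move at their own pace and stop on an object; FORCE is the grip in N (left out, the last holds). Time passes only in rows, so rows that do not move let the fingers close. It gives the time, the measured TCP pose, the force, the opening and the grip force at its end, in the units of the state.
- manip.sense(): the state, without advancing time (a new reading comes with each control period).
- manip.snapshot(name): name is "side" or "top"; returns a dict with "color" (384x512x3 uint8, red, green, blue), "fx", "fy", "cx", "cy" (pixels), "T" (4x4, takes a point from camera to world coordinates). Camera axes: x right, y up, looking along -z (the intrinsics and any distortion apply to the point x, -y, -z); pixel columns grow to the right and rows downward; lengths in m; the calibration is good to about 2 mm. A picture is of the moment at which its call begins. There is no depth.
- manip.job_done(): hands the job in; it is judged then, once.
The state is a dict: "time": time; "joint_positions": joint angles; "joint_vel": joint speeds; "tau": joint torques, N m; "tcp_pos": TCP position; "eef_rot": TCP orientation; "contact_force": force on the tool from outside, world axes, zero at the start; "torque": the same for the moment, N m; "finger_gap": finger opening in m; "grip_force": force on a finger pad.
Only numpy, scipy, OpenCV 4.12 (cv2) and the standard library are available. Lean on these libraries where they do the work, as an engineer would, in place of code of your own. Each camera call takes 0.05 s, during which the arm holds its last target. There are 200 camera calls.

## Working session

There is one attempt and no reset: what is moved stays moved. The work goes in short steps, Python scripts to look and compute and a shell command to move; the robot and the scene stay as the last step left them, time stands still between calls to the robot, and variables do not carry over. Pictures are saved under pics/ and viewed, at most 10 in all, crops included, and the job is handed in when it is done.

```bash
mkdir -p pics
cat > h.py <<'E'
import numpy as np, cv2, json
from workcell import manip
def snap(n,f):
    s=manip.snapshot(n); cv2.imwrite('pics/'+f,cv2.cvtColor(s['color'],cv2.COLOR_RGB2BGR))
    c={k:(np.array(s[k]).tolist() if k=='T' else float(s[k])) for k in('fx','fy','cx','cy','T')}
    extra=[k for k in s if k not in('color','fx','fy','cx','cy','T')]
    json.dump(c,open(n+'.json','w')); return s,extra
def pix(n,u,v,z):
    c=json.load(open(n+'.json'));T=np.array(c['T'])
    d=T[:3,:3]@np.array([(u-c['cx'])/c['fx'],-(v-c['cy'])/c['fy'],-1]);o=T[:3,3]
    return o+d*(z-o[2])/d[2]
def proj(n,p):
    c=json.load(open(n+'.json'));T=np.array(c['T']);q=T[:3,:3].T@(np.array(p)-T[:3,3])
    return c['cx']+c['fx']*q[0]/-q[2], c['cy']-c['fy']*q[1]/-q[2]
E
python3 - <<'E'
from h import *
for n in('top','side'):
    s,e=snap(n,n+'1.png');print(n,e,s['fx'],s['cx'],s['cy'],np.round(s['T'],3).tolist())
im=[cv2.imread(f'pics/{n}1.png') for n in('top','side')]
st=manip.sense();print({k:np.round(v,3).tolist() for k,v in st.items()}, manip.pinch_z)
for n in ('top','side'):cv2.imwrite(f'pics/{n}1b.png',cv2.resize(cv2.imread(f'pics/{n}1.png'),(800,600),interpolation=cv2.INTER_CUBIC))
E
```

```text
top [] 348.31112087884145 257.2505289297717 191.13183592051323 [[-0.016, 0.994, -0.108, 0.44], [-1.0, -0.019, -0.025, -0.011], [-0.027, 0.107, 0.994, 0.929], [0.0, 0.0, 0.0, 1.0]]
side [] 414.5530474413596 252.90186382883428 193.90007144743572 [[-0.898, 0.245, -0.365, 0.09], [-0.44, -0.51, 0.739, 0.941], [-0.005, 0.825, 0.566, 0.789], [0.0, 0.0, 0.0, 1.0]]
{'time': 0.1, 'joint_positions': [-1.352, 0.246, 1.559, -0.0, 1.339, -0.174], 'joint_vel': [0.001, -0.003, -0.003, 0.001, -0.0, -0.001], 'tau': [0.001, -41.691, -31.553, 0.069, 0.031, -0.0], 'tcp_pos': [0.249, -0.6, 0.204], 'eef_rot': [0.981, 0.195, -0.0, -0.001], 'contact_force': [0.559, -1.007, 0.641], 'torque': [-0.015, -0.014, 0.028], 'grip_force': 0.0, 'finger_gap': 0.094} 0.0188
```

View pics/top1b.png

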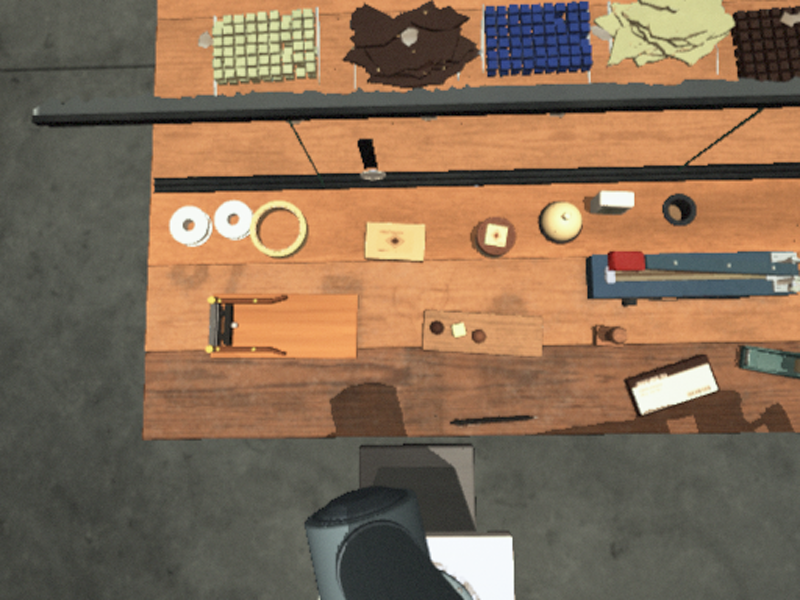

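View pics/side1b.png

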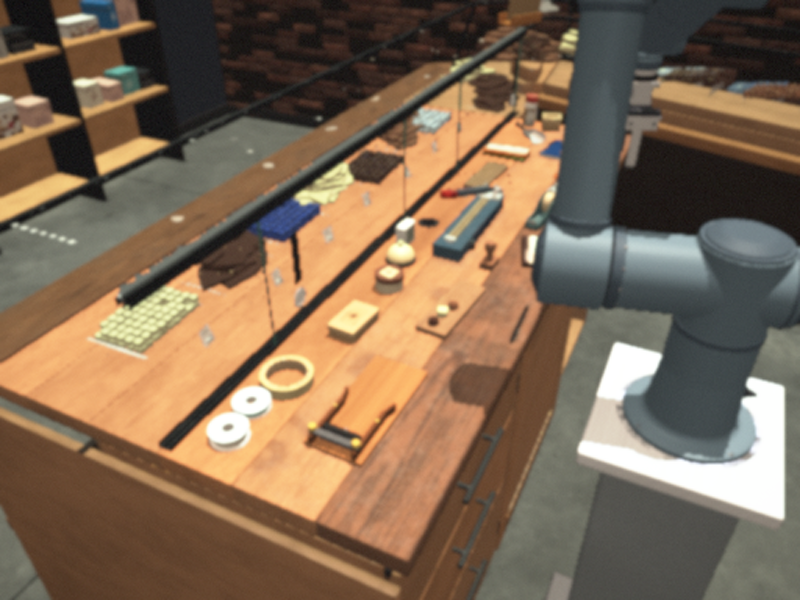

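Top view (800-px scale): deck at (210–357, 294–358) with the stop at left, board at (421–543, 310–356) with its front to the left, stamp at (610,335), box and tin above. Next, an enlarged crop.

Run:
```python
import cv2
im=cv2.imread('pics/top1.png')
a=im[180:236,128:238];b=im[190:236,262:362]
A=cv2.resize(a,None,fx=7,fy=7,interpolation=cv2.INTER_CUBIC);B=cv2.resize(b,None,fx=7,fy=7,interpolation=cv2.INTER_CUBIC)
import numpy as np
cv2.imwrite('pics/cA.png',A);cv2.imwrite('pics/cB.png',B)
o=np.zeros((A.shape[0],800,3),np.uint8)
```

```text
(no output)
```

View pics/cA.png

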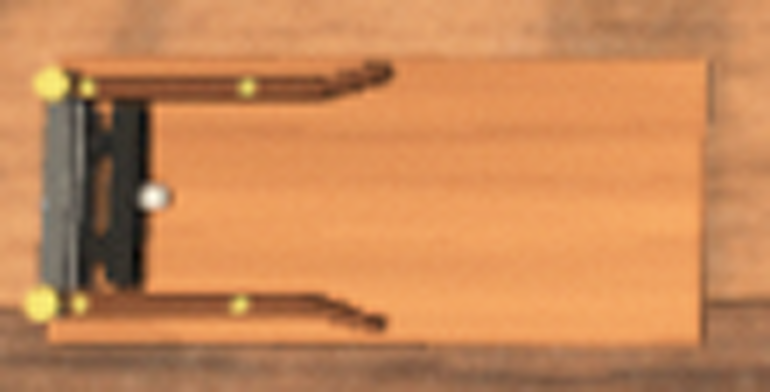

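View pics/cB.png

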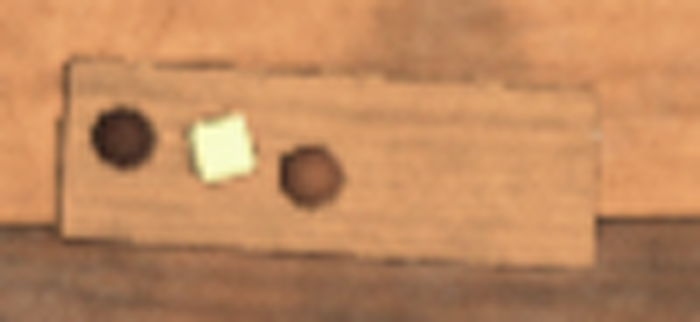

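Crop A: deck corners at about (708,60), (701,345), (47,345), (57,60), rails between with pin at (153,197). Crop B: board corners at (71,62), (64,238), (596,267), (596,90), with the bonbons toward the front (left).

Run:
```python
from h import *
g=lambda u,v,ox,oy,z: pix('top',ox+(u+.5)/7-.5,oy+(v+.5)/7-.5,z)
D=np.array([g(u,v,128,180,.008) for u,v in[(708,60),(701,345),(47,345),(57,60)]])
B=np.array([g(u,v,262,190,.013) for u,v in[(71,62),(64,238),(596,267),(596,90)]])
for n,P in(('deck',D),('board',B)):
    print(n,np.round(P,4).tolist(),np.round(np.linalg.norm(P-np.roll(P,-1,0),axis=1),4),'c',P.mean(0).round(4))
for n,u,v in(('railup',325,97),('raillow',322,297),('raulupL',110,100),('raillowL',110,295)): print(n,g(u,v,128,180,.026).round(4))
# directions: +y front
dd=(D[2]+D[3]-D[0]-D[1])/2; bd=(B[0]+B[1]-B[2]-B[3])/2; bw=(B[0]-B[1]+B[3]-B[2])/2; dw=(D[0]-D[1]+D[3]-D[2])/2
for n,d in(('deck y',dd),('deck x',dw),('board y',bd),('board w',bw)):print(n,np.degrees(np.arctan2(d[1],d[0])).round(2))
print('pin',g(153,197,128,180,.018),'stamp',pix('top',390,214,.03))
```

```text
deck [[0.5493, 0.088, 0.008], [0.4414, 0.0915, 0.008], [0.4454, 0.34, 0.008], [0.5541, 0.3385, 0.008]] [0.108  0.2486 0.1088 0.2506] c [0.4975 0.2145 0.008 ]
board [[0.5192, -0.0259, 0.013], [0.4533, -0.022, 0.013], [0.4393, -0.219, 0.013], [0.5051, -0.2219, 0.013]] [0.0661 0.1976 0.0659 0.1965] c [ 0.4792 -0.1222  0.013 ]
railup [0.536 0.23  0.026]
raillow [0.4613 0.2304 0.026 ]
raulupL [0.5364 0.3113 0.026 ]
raillowL [0.4634 0.3099 0.026 ]
deck y 88.99
deck x -1.3
board y 85.91
board w -2.97
pin [0.50015564 0.29708363 0.018     ] stamp [ 0.47232367 -0.32642593  0.03      ]
```

```bash
python3 -m pendant '[{"xyz":[0,0,0.3],"roll":-1,"jaw":-1},{"xyz":[0,0,0.3],"roll":-1,"jaw":-1},{"xyz":[0,0,0.3],"roll":-1,"jaw":-1},{"xyz":[0,0,0.3],"roll":-1,"jaw":-1},{"xyz":[0,0,0.3],"roll":-1,"jaw":-1},{"xyz":[0,0,0.3],"roll":-1,"jaw":-1},{"xyz":[0,0,0.3],"roll":-1,"jaw":-1},{"xyz":[0,0,0.3],"roll":-1,"jaw":-1},{"xyz":[0,0,0.3],"roll":-1,"jaw":-1},{"xyz":[0,0,0],"roll":-1,"jaw":-1},{"xyz":[0,0,0],"roll":-0.6,"jaw":-1},{"xyz":[0,0,0],"roll":0,"jaw":-1}]'
cat >> h.py <<'E'
def yaw():
    from scipy.spatial.transform import Rotation as R
    m=R.from_quat(manip.sense()['eef_rot']).as_matrix();return np.degrees(np.arctan2(m[1,0],m[0,0])),m
def to(x,y):
    s=manip.sense();a,m=yaw();d=np.array([x,y,s['tcp_pos'][2]])-s['tcp_pos'];u=m.T@d/.025
    print('t',s['time'],'tcp',np.round(s['tcp_pos'],4),'yaw',a.round(2),'units',u.round(2),'F',np.round(s['contact_force'],2),'gap',np.round(s['finger_gap'],4))
E
python3 -c "
from h import *
to(.4755,-.174)"
```

```text
time: 1.1
tcp_pos: [0.2487, -0.6, 0.1371]
eef_rot: [0.73, 0.683, 0.0, -0.001]
contact_force: [0.5, 0.5, 0.3]
finger_gap: 0.0942
grip_force: 0.0
t 1.1 tcp [ 0.2487 -0.6     0.1371] yaw 86.16 units [17.61  7.91  0.02] F [0.5 0.5 0.3] gap 0.0942
```

```bash
python3 -m pendant '[{"xyz":[0.9,0.4,0],"roll":0,"jaw":-1},{"xyz":[0.9,0.4,0],"roll":0,"jaw":-1},{"xyz":[0.9,0.4,0],"roll":0,"jaw":-1},{"xyz":[0.9,0.4,0],"roll":0,"jaw":-1},{"xyz":[0.9,0.4,0],"roll":0,"jaw":-1},{"xyz":[0.9,0.4,0],"roll":0,"jaw":-1},{"xyz":[0.9,0.4,0],"roll":0,"jaw":-1},{"xyz":[0.9,0.4,0],"roll":0,"jaw":-1},{"xyz":[0.9,0.4,0],"roll":0,"jaw":-1},{"xyz":[0.9,0.4,0],"roll":0,"jaw":-1},{"xyz":[0.9,0.4,0],"roll":0,"jaw":-1},{"xyz":[0.9,0.4,0],"roll":0,"jaw":-1},{"xyz":[0.9,0.4,0],"roll":0,"jaw":-1},{"xyz":[0.9,0.4,0],"roll":0,"jaw":-1},{"xyz":[0.9,0.4,0],"roll":0,"jaw":-1},{"xyz":[0.9,0.4,0],"roll":0,"jaw":-1},{"xyz":[0.9,0.4,0],"roll":0,"jaw":-1},{"xyz":[0.9,0.4,0],"roll":0,"jaw":-1},{"xyz":[0.9,0.4,0],"roll":0,"jaw":-1},{"xyz":[0.5,0.3,0],"roll":0,"jaw":-1}]'
python3 -c "
from h import *
to(.4755,-.174)"
```

```text
time: 2.77
tcp_pos: [0.4762, -0.1728, 0.1378]
eef_rot: [0.731, 0.683, 0.0, -0.0]
contact_force: [-0.2, 0.1, 0.0]
finger_gap: 0.094
grip_force: 0.0
t 2.7667 tcp [ 0.4762 -0.1728  0.1378] yaw 86.08 units [-0.05 -0.02 -0.  ] F [-0.18  0.08  0.01] gap 0.094
```

```bash
python3 -m pendant '[{"xyz":[0,0,0.75],"roll":0,"jaw":-1},{"xyz":[0,0,0.75],"roll":0,"jaw":-1},{"xyz":[0,0,0.75],"roll":0,"jaw":-1},{"xyz":[0,0,0.75],"roll":0,"jaw":-1},{"xyz":[0,0,0.75],"roll":0,"jaw":-1},{"xyz":[0,0,0.75],"roll":0,"jaw":-1},{"xyz":[0,0,0.4],"roll":0,"jaw":-1},{"xyz":[0,0,0.3],"roll":0,"jaw":-1},{"xyz":[0,0,0.16],"roll":0,"jaw":-1},{"xyz":[0,0,0],"roll":0,"jaw":-1},{"xyz":[0,0,0],"roll":0,"jaw":-1}]'
python3 - <<'E'
from h import *
to(.4755,-.174); snap('top','top2.png'); im=cv2.imread('pics/top2.png')[175:245,255:370]
cv2.imwrite('pics/c2.png',cv2.resize(im,None,fx=6.9,fy=6.9,interpolation=cv2.INTER_CUBIC))
E
```

```text
time: 3.68
tcp_pos: [0.4763, -0.1753, 0.0046]
eef_rot: [0.731, 0.683, 0.0, 0.001]
contact_force: [0.2, 0.5, 0.9]
finger_gap: 0.0942
grip_force: 0.0
t 3.6833 tcp [ 0.4763 -0.1753  0.0046] yaw 86.09 units [ 0.05 -0.03 -0.  ] F [0.16 0.55 0.87] gap 0.0942
```

View pics/c2.png

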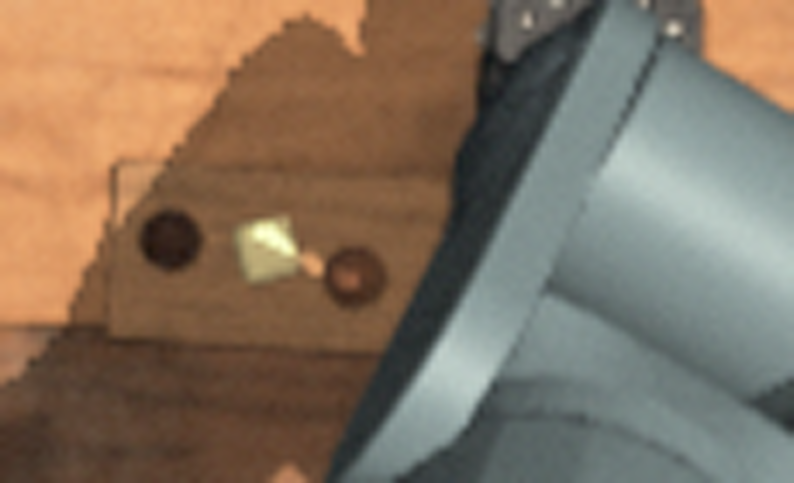

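The fingers straddle the board's bare rear and the bonbons (170,240), (265,250), (355,277) stand undisturbed. Next, close the grip.

```bash
python3 -m pendant '[{"xyz":[0,0,0.05],"roll":0,"jaw":-0.2},{"xyz":[0,0,0],"roll":0,"jaw":0.2},{"xyz":[0,0,0],"roll":0,"jaw":0.6},{"xyz":[0,0,0],"roll":0,"jaw":1},{"xyz":[0,0,0],"roll":0,"jaw":1},{"xyz":[0,0,0],"roll":0,"jaw":1},{"xyz":[0,0,0],"roll":0,"jaw":1},{"xyz":[0,0,0],"roll":0,"jaw":1}]' 45
python3 -c "
from h import *
to(.4755,-.174)"
```

```text
time: 4.4
tcp_pos: [0.4761, -0.1751, 0.003]
eef_rot: [0.731, 0.683, 0.0, 0.0]
contact_force: [0.6, 0.5, 1.5]
finger_gap: 0.0673
grip_force: 45.0
t 4.4 tcp [ 0.4761 -0.1751  0.003 ] yaw 86.1 units [ 0.04 -0.03 -0.  ] F [0.6  0.45 1.48] gap 0.0673
```

```bash
python3 -m pendant '[{"xyz":[0,0,-0.1],"roll":0,"jaw":1},{"xyz":[0,0,-0.1],"roll":0,"jaw":1},{"xyz":[0,0,-0.12],"roll":0,"jaw":1},{"xyz":[0,0,-0.12],"roll":0,"jaw":1},{"xyz":[0,0,0],"roll":0,"jaw":1},{"xyz":[0,0,0],"roll":0,"jaw":1},{"xyz":[0,0,0],"roll":0,"jaw":1}]' 45
python3 - <<'E'
from h import *
to(.4911,-.175);print(manip.sense()['torque']); snap('side','side2.png'); im=cv2.imread('pics/side2.png')[160:250,180:340]
cv2.imwrite('pics/c3.png',cv2.resize(im,None,fx=5,fy=5,interpolation=cv2.INTER_CUBIC))
E
```

```text
time: 4.98
tcp_pos: [0.4756, -0.1748, 0.0136]
eef_rot: [0.731, 0.683, -0.0, -0.0]
contact_force: [0.5, -1.4, -3.0]
finger_gap: 0.0676
grip_force: 45.0
t 4.9833 tcp [ 0.4756 -0.1748  0.0136] yaw 86.11 units [ 0.04  0.62 -0.  ] F [ 0.54 -1.42 -2.96] gap 0.0676
[-0.18722855 -0.02820887  0.00099365]
```

View pics/c3.png

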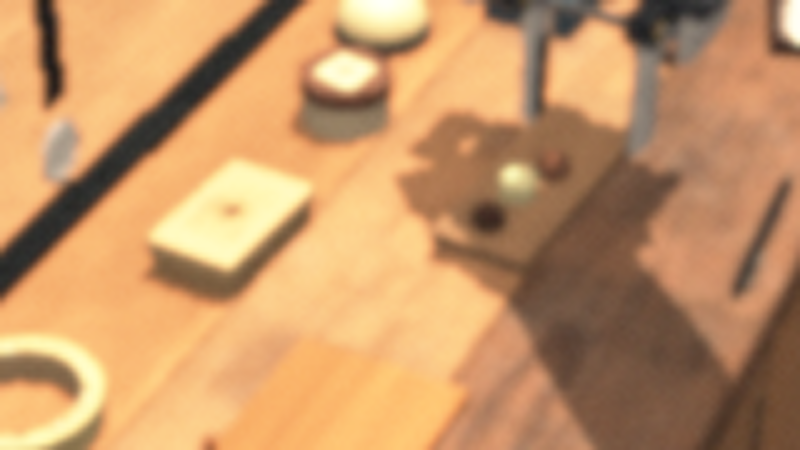

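Side view: the board is raised level in the grip, with the nose edge (437–525, 237–270) above its shadow and the three bonbons upright. Next, align with the deck and move forward to just before the step.

```bash
python3 -m pendant '[{"xyz":[0.05,0.08,-0.06],"roll":-0.08,"jaw":1},{"xyz":[0.1,0.12,-0.06],"roll":-0.1,"jaw":1},{"xyz":[0.15,0.14,0],"roll":-0.1,"jaw":1},{"xyz":[0.2,0.12,0],"roll":-0.1,"jaw":1},{"xyz":[0.25,0.1,0],"roll":-0.1,"jaw":1},{"xyz":[0.3,0.06,0],"roll":0,"jaw":1},{"xyz":[0.3,0,0],"roll":0,"jaw":1},{"xyz":[0.3,0,0],"roll":0,"jaw":1},{"xyz":[0.3,0,0],"roll":0,"jaw":1},{"xyz":[0.3,0,0],"roll":0,"jaw":1},{"xyz":[0.3,0,0],"roll":0,"jaw":1},{"xyz":[0.3,0,0],"roll":0,"jaw":1},{"xyz":[0.3,0,0],"roll":0,"jaw":1},{"xyz":[0.3,0,0],"roll":0,"jaw":1},{"xyz":[0.25,0,0],"roll":0,"jaw":1},{"xyz":[0.2,0,0],"roll":0,"jaw":1},{"xyz":[0.1,0,0],"roll":0,"jaw":1},{"xyz":[0.05,0,0],"roll":0,"jaw":1},{"xyz":[0,0,0],"roll":0,"jaw":1},{"xyz":[0,0,0],"roll":0,"jaw":1}]' 45
python3 - <<'E'
from h import *
s=manip.sense();y=s['tcp_pos'][1];to(.4982+(y-.2145)*.0183,y);print(s['torque'])
snap('top','top3.png');im=cv2.imread('pics/top3.png')[175:245,195:310]
cv2.imwrite('pics/c4.png',cv2.resize(im,None,fx=6.9,fy=6.9,interpolation=cv2.INTER_CUBIC))
E
```

```text
time: 6.7
tcp_pos: [0.4935, -0.0746, 0.0168]
eef_rot: [0.713, 0.701, -0.0, 0.0]
contact_force: [0.2, -0.4, -3.3]
finger_gap: 0.0675
grip_force: 45.0
t 6.7 tcp [ 0.4935 -0.0746  0.0168] yaw 88.98 units [-0.   -0.03 -0.  ] F [ 0.17 -0.43 -3.25] gap 0.0675
[-0.2101947  -0.0773158  -0.01753553]
```

View pics/c4.png

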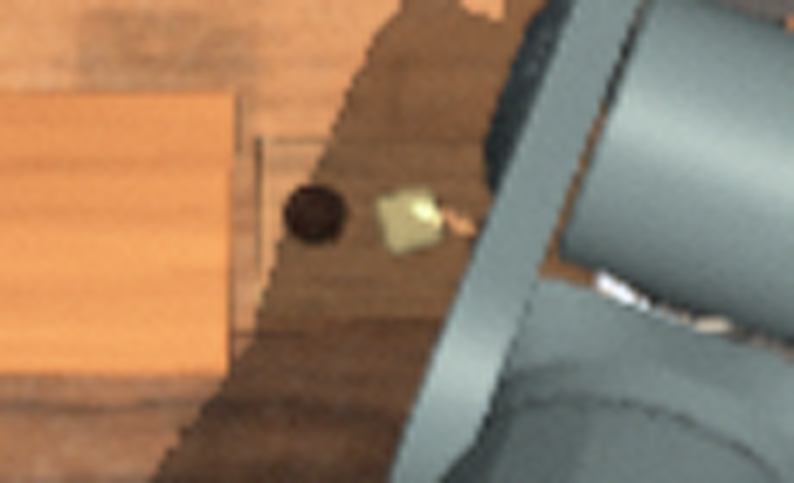

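Nose top corners at about (260,139) and (253,319); deck edge corners at (236,95) and (229,375).

Run:
```python
from h import *
g=lambda u,v,z: pix('top',195+(u+.5)/6.9-.5,175+(v+.5)/6.9-.5,z)
for u,v,z in((260,139,.027),(253,319,.027),(236,95,.008),(229,375,.008)):print(g(u,v,z).round(4))
```

```text
[0.5296 0.0769 0.027 ]
[0.4619 0.0801 0.027 ]
[0.5488 0.0879 0.008 ]
[0.4412 0.0913 0.008 ]
```

```bash
python3 -m pendant '[{"xyz":[0.08,-0.02,0],"roll":0,"jaw":1},{"xyz":[0.15,-0.01,0],"roll":0,"jaw":1},{"xyz":[0.2,0,0],"roll":0,"jaw":1},{"xyz":[0.25,0,0],"roll":0,"jaw":1},{"xyz":[0.25,0,0],"roll":0,"jaw":1},{"xyz":[0.2,0,0],"roll":0,"jaw":1},{"xyz":[0.1,0,0],"roll":0,"jaw":1},{"xyz":[0.05,0,0.06],"roll":0,"jaw":1},{"xyz":[0,0,0.06],"roll":0,"jaw":1},{"xyz":[0,0,0.06],"roll":0,"jaw":1},{"xyz":[0,0,0],"roll":0,"jaw":1},{"xyz":[0,0,0],"roll":0,"jaw":1}]' 45
python3 -c "
from h import *
to(.4955,-.04);print(manip.sense()['torque'])"
```

```text
time: 7.75
tcp_pos: [0.4933, -0.0425, 0.0121]
eef_rot: [0.713, 0.701, -0.0, -0.0]
contact_force: [-0.9, -0.6, -2.8]
finger_gap: 0.0672
grip_force: 45.0
t 7.75 tcp [ 0.4933 -0.0425  0.0121] yaw 88.97 units [ 0.1   0.09 -0.  ] F [-0.88 -0.57 -2.78] gap 0.0672
[-0.03511363 -0.10281674  0.04742096]
```

```bash
python3 -m pendant '[{"xyz":[0,0,0],"roll":0,"jaw":1},{"xyz":[0,0,0.04],"roll":0,"jaw":1},{"xyz":[0,0,0.04],"roll":0,"jaw":1},{"xyz":[0,0,0.04],"roll":0,"jaw":1},{"xyz":[0,0,0.04],"roll":0,"jaw":1},{"xyz":[0,0,0],"roll":0,"jaw":1}]' 18
python3 -c "
from h import *
to(.4955,-.04);print(manip.sense()['torque'])"
```

```text
time: 8.25
tcp_pos: [0.4937, -0.0427, 0.0083]
eef_rot: [0.713, 0.701, 0.0, 0.0]
contact_force: [0.2, -1.4, -0.9]
finger_gap: 0.0676
grip_force: 18.0
t 8.25 tcp [ 0.4937 -0.0427  0.0083] yaw 88.96 units [0.11 0.07 0.  ] F [ 0.23 -1.45 -0.95] gap 0.0676
[-0.16339008 -0.10153876 -0.02503259]
```

```bash
python3 -m pendant '[{"xyz":[0,0,0.04],"roll":0,"jaw":1},{"xyz":[0,0,0.04],"roll":0,"jaw":1},{"xyz":[0,0,0.03],"roll":0,"jaw":1},{"xyz":[0,0,0.02],"roll":0,"jaw":1},{"xyz":[0,0,0],"roll":0,"jaw":1},{"xyz":[0,0,0],"roll":0,"jaw":1},{"xyz":[0,0,0],"roll":0,"jaw":1}]' 18
python3 - <<'E'
from h import *
to(.4955,-.04);print(manip.sense()['torque']); snap('side','side3.png'); im=cv2.imread('pics/side3.png')[180:270,180:340]
cv2.imwrite('pics/c5.png',cv2.resize(im,None,fx=5,fy=5,interpolation=cv2.INTER_CUBIC))
E
```

```text
time: 8.83
tcp_pos: [0.4934, -0.0424, 0.005]
eef_rot: [0.713, 0.701, 0.0, 0.0]
contact_force: [0.4, -1.1, -0.7]
finger_gap: 0.0679
grip_force: 18.0
t 8.8333 tcp [ 0.4934 -0.0424  0.005 ] yaw 88.97 units [0.1  0.08 0.  ] F [ 0.45 -1.07 -0.65] gap 0.0679
[-0.12898219 -0.27856556 -0.17826107]
```

View pics/c5.png

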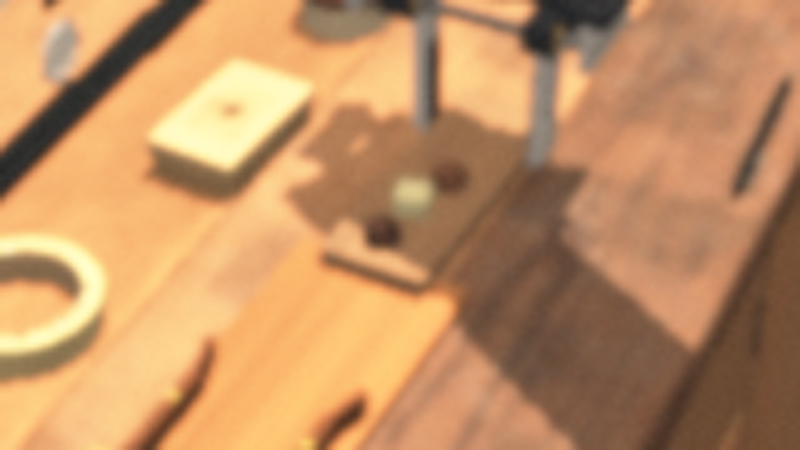

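The nose lies over the deck edge with all bonbons upright; I release briefly so the board surely settles into the bridge, then regrip.

```bash
python3 -m pendant '[{"xyz":[0,0,0],"roll":0,"jaw":1},{"xyz":[0,0,0],"roll":0,"jaw":1},{"xyz":[0,0,0],"roll":0,"jaw":-0.55},{"xyz":[0,0,0],"roll":0,"jaw":-0.55},{"xyz":[0,0,0],"roll":0,"jaw":-0.55},{"xyz":[0,0,0],"roll":0,"jaw":-0.55},{"xyz":[0,0,0],"roll":0,"jaw":-0.55}]' 3
python3 -c "
from h import *
to(.4955,-.04);print(manip.sense()['torque'])"
```

```text
time: 9.47
tcp_pos: [0.4931, -0.0423, 0.0049]
eef_rot: [0.713, 0.701, -0.0, -0.0]
contact_force: [-1.0, 0.2, 0.8]
finger_gap: 0.0728
grip_force: 0.0
t 9.4667 tcp [ 0.4931 -0.0423  0.0049] yaw 88.99 units [ 0.09  0.09 -0.  ] F [-0.96  0.24  0.84] gap 0.0728
[-0.03242971 -0.08417885 -0.01673789]
```

```bash
python3 -m pendant '[{"xyz":[0,0,0],"roll":0,"jaw":1},{"xyz":[0,0,0],"roll":0,"jaw":1},{"xyz":[0,0,0],"roll":0,"jaw":1},{"xyz":[0,0,-0.05],"roll":0,"jaw":1},{"xyz":[0,0,-0.05],"roll":0,"jaw":1},{"xyz":[0,0,-0.05],"roll":0,"jaw":1},{"xyz":[0,0,-0.05],"roll":0,"jaw":1},{"xyz":[0,0,-0.05],"roll":0,"jaw":1},{"xyz":[0,0,0],"roll":0,"jaw":1},{"xyz":[0,0,0],"roll":0,"jaw":1}]' 10
python3 -c "
from h import *
s=manip.sense();y=s['tcp_pos'][1];to(.4982+(y+.1-.2145)*.0183,y+.1);print(manip.sense()['torque'])"
```

```text
time: 10.3
tcp_pos: [0.4931, -0.0424, 0.0112]
eef_rot: [0.713, 0.701, -0.0, -0.0]
contact_force: [-0.4, -1.3, -2.1]
finger_gap: 0.0678
grip_force: 10.0
t 10.3 tcp [ 0.4931 -0.0424  0.0112] yaw 88.99 units [ 4.    0.02 -0.  ] F [-0.39 -1.33 -2.13] gap 0.0678
[-0.03333841 -0.01832142 -0.06179443]
```

```bash
python3 -m pendant '[{"xyz":[0,0,0],"roll":0,"jaw":1},{"xyz":[0.1,0,0],"roll":0,"jaw":1},{"xyz":[0.2,0.02,0],"roll":0,"jaw":1},{"xyz":[0.25,0,0],"roll":0,"jaw":1},{"xyz":[0.25,0,0],"roll":0,"jaw":1},{"xyz":[0.25,0,0],"roll":0,"jaw":1},{"xyz":[0.25,0,0],"roll":0,"jaw":1},{"xyz":[0.25,0,0],"roll":0,"jaw":1},{"xyz":[0.25,0,0],"roll":0,"jaw":1},{"xyz":[0.25,0,0],"roll":0,"jaw":1},{"xyz":[0.25,0,0],"roll":0,"jaw":1},{"xyz":[0.25,0,0],"roll":0,"jaw":1},{"xyz":[0.25,0,0],"roll":0,"jaw":1},{"xyz":[0.25,0,0],"roll":0,"jaw":1},{"xyz":[0.25,0,0],"roll":0,"jaw":1},{"xyz":[0.25,0,0],"roll":0,"jaw":1},{"xyz":[0.25,0,0],"roll":0,"jaw":1},{"xyz":[0.15,0,0],"roll":0,"jaw":1},{"xyz":[0.05,0,0],"roll":0,"jaw":1},{"xyz":[0,0,0],"roll":0,"jaw":1}]' 20
python3 - <<'E'
from h import *
s=manip.sense();y=s['tcp_pos'][1];to(.4982+(y-.2145)*.0183,y);print(s['torque'])
snap('top','top4.png');im=cv2.imread('pics/top4.png')[175:245,130:245]
cv2.imwrite('pics/c6.png',cv2.resize(im,None,fx=6.9,fy=6.9,interpolation=cv2.INTER_CUBIC))
E
```

```text
time: 11.97
tcp_pos: [0.4955, 0.058, 0.0112]
eef_rot: [0.713, 0.701, 0.0, -0.0]
contact_force: [0.2, 0.6, -3.2]
finger_gap: 0.0677
grip_force: 20.0
t 11.9667 tcp [0.4955 0.058  0.0112] yaw 89.01 units [-0.   -0.01  0.  ] F [ 0.16  0.59 -3.15] gap 0.0677
[-0.03548242  0.01445769 -0.01019001]
```

View pics/c6.png

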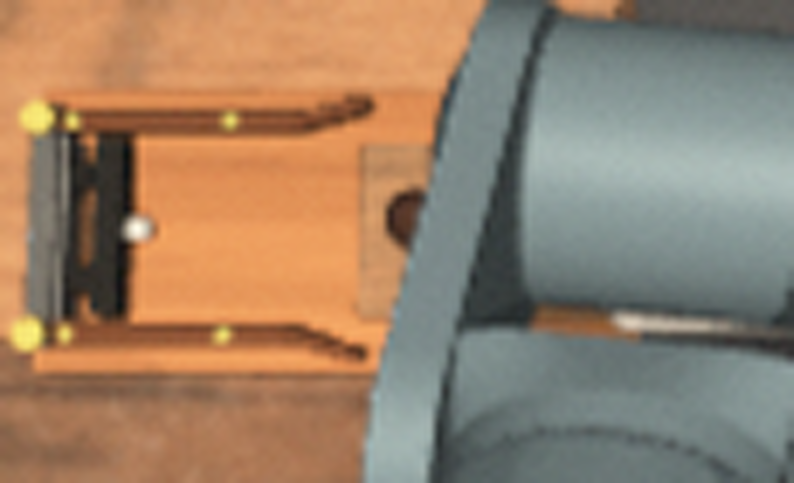

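Nose corners at (362,144) and (357,319) are centred between the rails (133 and 328); bonbon c is visible upright. Continue into the rails.

```bash
python3 -m pendant '[{"xyz":[0.1,0,0],"roll":0,"jaw":1},{"xyz":[0.15,0,0],"roll":0,"jaw":1},{"xyz":[0.2,0,0],"roll":0,"jaw":1},{"xyz":[0.2,0,0],"roll":0,"jaw":1},{"xyz":[0.2,0,0],"roll":0,"jaw":1},{"xyz":[0.15,0,0],"roll":0,"jaw":1},{"xyz":[0.1,0,0],"roll":0,"jaw":1},{"xyz":[0,0,0],"roll":0,"jaw":1},{"xyz":[0,0,0],"roll":0,"jaw":1}]' 20
python3 -c "
from h import *
s=manip.sense();y=s['tcp_pos'][1];to(.4982+(y-.2145)*.0183,y);print(s['torque'])"
```

```text
time: 12.77
tcp_pos: [0.496, 0.0854, 0.0112]
eef_rot: [0.713, 0.701, 0.0, -0.0]
contact_force: [0.0, 0.6, -3.6]
finger_gap: 0.068
grip_force: 20.0
t 12.7667 tcp [0.496  0.0854 0.0112] yaw 89.0 units [-0.   -0.01  0.  ] F [ 0.01  0.55 -3.6 ] gap 0.068
[-0.02596653 -0.04106547  0.01647701]
```

```bash
python3 -m pendant '[{"xyz":[0.1,0,0],"roll":0,"jaw":1},{"xyz":[0.2,0,0],"roll":0,"jaw":1},{"xyz":[0.2,0,0],"roll":0,"jaw":1},{"xyz":[0.2,0,0],"roll":0,"jaw":1},{"xyz":[0.2,0,0],"roll":0,"jaw":1},{"xyz":[0.2,0,0],"roll":0,"jaw":1},{"xyz":[0.2,0,0],"roll":0,"jaw":1},{"xyz":[0.2,0,0],"roll":0,"jaw":1},{"xyz":[0.1,0,0],"roll":0,"jaw":1}]' 20
python3 -c "
from h import *
s=manip.sense();y=s['tcp_pos'][1];to(.4982+(y-.2145)*.0183,y);print(s['torque'])"
```

```text
time: 13.52
tcp_pos: [0.4967, 0.1258, 0.0112]
eef_rot: [0.713, 0.701, 0.0, -0.0]
contact_force: [0.3, -0.8, -2.3]
finger_gap: 0.0679
grip_force: 20.0
t 13.5167 tcp [0.4967 0.1258 0.0112] yaw 89.02 units [-0.   -0.01 -0.  ] F [ 0.33 -0.81 -2.28] gap 0.0679
[-0.22041961 -0.00462983  0.03943121]
```

```bash
for i in 1 2 3; do python3 -m pendant '[{"xyz":[0.05,0,0],"roll":0,"jaw":1},{"xyz":[0.05,0,0],"roll":0,"jaw":1},{"xyz":[0.05,0,0],"roll":0,"jaw":1},{"xyz":[0.05,0,0],"roll":0,"jaw":1}]' 20 | egrep 'tcp_pos|contact'; done
```

```text
tcp_pos: [0.4968, 0.13, 0.0112]
contact_force: [0.3, -0.1, -1.2]
tcp_pos: [0.497, 0.1351, 0.0112]
contact_force: [0.1, -1.2, -1.9]
tcp_pos: [0.497, 0.1402, 0.0112]
contact_force: [0.2, 0.1, -3.1]
```

```bash
for i in 1 2 3; do python3 -m pendant '[{"xyz":[0.04,0,0],"roll":0,"jaw":1},{"xyz":[0.04,0,0],"roll":0,"jaw":1},{"xyz":[0,0,0],"roll":0,"jaw":1}]' 20 | egrep 'tcp_pos|contact'; done
```

```text
tcp_pos: [0.4971, 0.1423, 0.0112]
contact_force: [0.5, -0.1, -2.3]
tcp_pos: [0.4971, 0.1442, 0.0112]
contact_force: [-0.4, 0.1, -2.4]
tcp_pos: [0.4971, 0.1462, 0.0112]
contact_force: [-0.4, -0.6, -2.1]
```

```bash
for i in 1 2 3; do python3 -m pendant '[{"xyz":[0.04,0,0],"roll":0,"jaw":1},{"xyz":[0.04,0,0],"roll":0,"jaw":1},{"xyz":[0,0,0],"roll":0,"jaw":1}]' 20 | egrep 'tcp_pos|contact'; done
```

```text
tcp_pos: [0.4973, 0.1478, 0.0113]
contact_force: [0.5, -3.3, -1.3]
tcp_pos: [0.4974, 0.1493, 0.0113]
contact_force: [-0.1, -5.5, -2.2]
tcp_pos: [0.4974, 0.1506, 0.0112]
contact_force: [0.5, -9.5, -1.6]
```

```bash
python3 -m pendant '[{"xyz":[0,0,0.01],"roll":0,"jaw":1},{"xyz":[0,0,0],"roll":0,"jaw":1},{"xyz":[0,0,0],"roll":0,"jaw":1},{"xyz":[0,0,0],"roll":0,"jaw":1}]' 20|egrep 'tcp_pos|contact'; python3 -m pendant '[{"xyz":[-0.02,0,0],"roll":0,"jaw":1},{"xyz":[0,0,0],"roll":0,"jaw":1},{"xyz":[0,0,0],"roll":0,"jaw":1}]' 6|egrep 'tcp_pos|contact'; python3 -m pendant '[{"xyz":[0,0,0],"roll":0,"jaw":-0.6},{"xyz":[0,0,0],"roll":0,"jaw":-0.8},{"xyz":[0,0,0],"roll":0,"jaw":-0.9},{"xyz":[0,0,0],"roll":0,"jaw":-0.9},{"xyz":[0,0,0],"roll":0,"jaw":-0.9}]'
```

```text
tcp_pos: [0.4974, 0.1506, 0.0111]
contact_force: [-0.7, -8.9, -1.4]
tcp_pos: [0.4976, 0.1504, 0.0111]
contact_force: [0.2, -8.2, -1.2]
time: 17.02
tcp_pos: [0.4973, 0.1519, 0.0111]
eef_rot: [0.713, 0.701, 0.0, -0.0]
contact_force: [-0.3, -0.1, -0.1]
finger_gap: 0.0893
grip_force: 0.0
```

```bash
python3 -m pendant '[{"xyz":[0,0,-0.2],"roll":0,"jaw":-0.9},{"xyz":[0,0,-0.4],"roll":0,"jaw":-0.9},{"xyz":[0,0,-0.8],"roll":0,"jaw":-0.9},{"xyz":[0,0,-0.9],"roll":0,"jaw":-0.9},{"xyz":[0,0,-0.9],"roll":0,"jaw":-0.9},{"xyz":[0,0,-0.9],"roll":0,"jaw":-0.9},{"xyz":[-0.8,0,-0.2],"roll":0,"jaw":-0.9},{"xyz":[-0.9,0,0],"roll":0,"jaw":-0.9},{"xyz":[-0.9,0,0],"roll":0,"jaw":-0.9},{"xyz":[-0.9,0,0],"roll":0,"jaw":-0.9},{"xyz":[-0.9,0,0],"roll":0,"jaw":-0.9},{"xyz":[-0.9,0,0],"roll":0,"jaw":-0.9},{"xyz":[-0.9,0,0],"roll":0,"jaw":-0.9},{"xyz":[-0.9,0,0],"roll":0,"jaw":-0.9},{"xyz":[-0.9,0,0],"roll":0,"jaw":-0.9},{"xyz":[0,0,0],"roll":0,"jaw":-0.9},{"xyz":[0,0,0],"roll":0,"jaw":-0.9}]'
python3 - <<'E'
from h import *
snap('top','top5.png');im=cv2.imread('pics/top5.png')[180:240,128:242]
cv2.imwrite('pics/c7.png',cv2.resize(im,None,fx=7,fy=7,interpolation=cv2.INTER_CUBIC))
E
```

```text
time: 18.43
tcp_pos: [0.4939, -0.0489, 0.1193]
eef_rot: [0.714, 0.7, 0.0, 0.0]
contact_force: [-0.5, 0.6, 0.8]
finger_gap: 0.0895
grip_force: 0.0
```

View pics/c7.png

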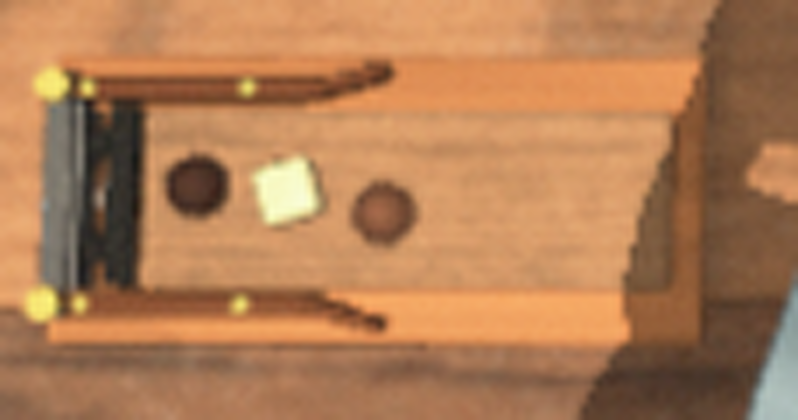

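The board lies straight between the rails, its nose against the pad at u≈145. The pin no longer shows, and the three bonbons stand at (197,185), (288,190) and (384,212).

```bash
python3 -c "
from workcell import manip
print(manip.job_done())"
```

```text
the job is handed in; nothing more can be done
None
```

I handed in the job at about 18 s with the board against the stop pad and the pin out of sight. The three bonbons were upright on it and the gripper was clear. I did not look at the bystanders again at the end, and the hand-in returned no verdict.

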